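Hold the microscope's sprung shutter half open for an oblique-light picture

ROBOT

A 6-joint arm with a two-finger parallel gripper is mounted at the origin on the work surface. World frame = base frame: x ahead of the robot, y to its left, z up, the work surface at z = 0. Lengths are in m, angles in rad, forces in N, time in s.
With the tool pointing down it reaches from about 0.275 to 0.75 m from the base axis. Payload 10.2 kg.
Tool frame: the origin (TCP) lies at the centre of the arm's flange, where the gripper is bolted on; the fingertips stand 173 mm ahead of it and the grasp point (between the pads) lies ctrl.tcp_to_grasp ahead of it (ctrl.tcp_to_grasp is the distance from the TCP to the grasp point, in m); z points along the fingers, y is the line along which they close (so a half turn about z gives the same grasp; the last joint's range is limited). The gripper opens to 85 mm and grips with 20 to 120 N. Pads are 22 mm wide; open, the fingers measure 114 mm over their backs; the gripper's body (76 mm by 85 mm) begins 54 mm behind the grasp point. The pads swing forward as they close: fully open they stand 13 mm farther back than shut.
Start: joints at [1.008, 0.313, 1.498, -0, 1.331, -0.223], TCP at [0.175, 0.495, 0.405] pointing down, gripper open.
Joint ranges: [-2.94, 2.94], [-0.97, 2.17], [0.19, 2.56], [-1.23, 4.37], [0.02, 3.11], [-2.88, 2.88]. Speed limits (rad/s): [2.39, 2.39, 3.01, 3.14, 3.14, 3.14].

INTERFACE

Orientations are given as [roll, pitch, yaw] about the fixed x, y, z axes, in that order (R = Rz(yaw) Ry(pitch) Rx(roll)).
In Python, from cell import ctrl, capture, get_obs gives the robot as it stands (ctrl), with the cameras as plain functions and the readings as plain functions.
- The arm moves only by the tool drive_effector, called after "Request:" in YAML: its name, and indented under it one key for each argument. Schema: {"type":"object","properties":{"offsets":{"type":"array","items":{"type":"array","items":{"type":"array","items":{"type":"number"},"minItems":4,"maxItems":4},"minItems":1,"maxItems":8},"minItems":1,"maxItems":1},"finger_gap":{"type":"number"},"clamp_n":{"type":"number"},"only":{"type":"string"},"quiet":{"type":"boolean"},"lines":{"type":"string"}},"required":["offsets"],"additionalProperties":false}. offsets is a list that holds a single list of rows (three levels of brackets), with 1 to 8 rows, each of 4 numbers: dx, dy, dz in a scale on which 1.0 is 800 mm, then a turn about the tool's z in normalised numbers (1 is pi rad); each row shifts and turns the commanded pose from where the row before left it, along the tool's axes as they then stand; what a row does not reach is not made up. A row lasts 1/12 s, in which the tool goes at most 0.0417 m and 0.125 rad, less where a joint would pass 70% of its speed; a pose out of reach is approached as far as the arm can. finger_gap is the opening from 0.0 (shut) to 1.0 (fully open), set as the call begins (left out keeps the last). The fingers move at their own pace and stop on an object; clamp_n is the grip in N (left out, the last holds). Time passes only in rows, so rows that do not move let the fingers close. The tool returns the time, the measured TCP pose, the force, the opening and the grip force at its end. only (a regular expression) keeps the lines of the reply that match it, lines (a string "A,B") keeps lines A to B, and quiet returns only ok. A shift or turn number past 1, either way, is cut back to 1. Input that does not fit is refused with a message, and nothing moves.
- get_obs(): the state, without advancing time (a new reading comes with each control period).
- capture(name): name is "scene" or "top" or "wrist"; returns a dict with "img" (400x640x3 uint8, red, green, blue), "fx", "fy", "cx", "cy" (pixels), "R" (3x3) and "t" (3): a world point X has camera coordinates R X + t. Camera axes: x right, y down, z forward; pixel columns grow to the right and rows downward; lengths in m; the calibration is good to about 2 mm. A picture is of the moment at which its call begins. There is no depth.
- ctrl.job_done(): hands the job in; it is judged then, once.
The state is a dict: "clock": time; "joint_positions": joint angles; "joint_vel": joint speeds; "joint_efforts": joint torques, N m; "eef_pos": TCP position; "tool_rot": TCP orientation; "ft_force": force on the tool from outside, world axes, zero at the start; "ft_torque": the same for the moment, N m; "finger_gap": opening from 0.0 (shut) to 1.0 (fully open); "grasp_force": force on a finger pad.
Only numpy, scipy, OpenCV 4.12 (cv2) and the standard library are available. Lean on these libraries where they do the work, as an engineer would, in place of code of your own. Each camera call takes 0.05 s, during which the arm holds its last target. There are 200 camera calls.

TASK

The dish on the microscope stage is to be photographed in half-shuttered light from below. Turn the selector knob on the microscope base clockwise until it clicks home at the green mark, then slide the sprung shutter grip to the long green half-way mark and keep holding it there, steady: finish while still holding it, because it springs shut when let go. Never let the shutter run wide open, and leave the dish and everything else on the bench and on the microscope where it lies.

Things in the scene. Friction and masses are not known exactly. Their poses are not given: they have to be found in the camera images.
- base: camera microscope, fixed: white light base 340 mm deep (its x) by 320 wide (y), flat deck 80 mm above the bench. Origin: centre of its underside; x points from the operator to the column, y to the operator's left. Along the front of the deck a dark panel (x -155 to -55 mm) carries the selector knob (axis at x -105, y -100) and the shutter grip (x -105, y +45 closed to +105 wide open)
- selector (a joint): angle of the selector knob in rad, positive clockwise seen from above. Three click stops: -0.70 (yellow mark), 0 (white mark, pointer along the base's +x) and +0.70 (green mark, light from below); end stops 0.10 beyond the outer two. A click takes up to about 0.07 N m; within about 0.3 rad of a stop the knob draws itself home when let go. It starts at yellow or white
- selector_grip (a point): centre of the top of the selector knob, on its turning axis, 113 mm above the bench; turns with the knob (its x points along the bar to the pointer end). The knob is a light grey bar 40 mm long (x), 12 mm thick (y), standing 27 mm above a 42 mm round foot (foot's top 6 mm above the deck), with a black pointer line on one end
- shutter (a joint): travel of the shutter grip in m: 0 closed (where it starts), 0.030 half way, 0.060 wide open; grows along the base's +y, to the operator's left. A spring pulls it closed: 2.7 N at 0, 8.1 N half way, 13.5 N wide open, plus about 0.4 N of friction
- shutter_grip (a point): centre of the top of the shutter grip, 110 mm above the bench; axes as the base's; moves with the grip. The grip is a blue upright tab 14 mm thick along the slide (y), 26 mm wide (x), from 3 to 30 mm above the deck, with a white line across its top and, at deck level, a white index pointer that reaches 8 mm out of its far side to the scale
- stage (a point): centre of the clear glass insert, 104 mm square, flush in the deck (base x 45, y 0, 80 mm up); axes as the base's. Under it a black blade, moved by the shutter grip, covers a pale round light window 60 mm across and bares half of it at half travel. A camera tube up to 68 mm across hangs over it from 195 to 381 mm above the bench, on a 32 mm column at base x 135
- half_mark (a point): middle of the long green half-way mark on the shutter's scale, fixed on the deck at base x -73, y +75 mm, 80 mm up; axes as the base's. The scale lies on the far side of the slot; small white ticks show closed, quarter, three quarters and wide open. The grip is half way when its white pointer meets the green mark (same base y)
- dish: closed clear culture dish, 60 mm across, 15 mm high, loose on the glass insert under the camera; origin at the centre of its underside. Leave it alone
- forceps: steel forceps, 110 mm long along their x, 8 mm high, lying loose on the left of the microscope's deck; origin under their middle. Leave them alone
- dish_stack: stack of three clear culture dishes, 60 mm across, 46 mm high, on the bench; origin at the centre of the underside. Leave it alone
- slide_box: blue slide box 200 x 95 x 35 mm on the bench; origin at the centre of the underside. Leave it alone
- stain_bottle: amber bottle with black cap, 48 mm across, 100 mm high, on the bench; origin at the centre of the underside. Leave it alone
- oil_bottle: small white bottle with red cap, 30 mm across, 65 mm high, on the bench; origin at the centre of the underside. Leave it alone
- beaker: empty clear beaker, 68 mm across, 90 mm high, on the bench; origin at the centre of the underside. Leave it alone

How it is judged:
On the way, in this order (a step that is already met when the one before it is completed fails the run):
1. the selector stands clicked home at the green mark, the shutter still closed (value of joint selector between 0.55 and 0.85 rad and value of joint shutter below 0.006 m), for 0.2 s.
2. the fingers hold the shutter at half travel (value of joint shutter between 0.025 and 0.035 m and contact force between the fingers and shutter above 3 N), for 0.5 s.
At the end, for the whole second after the job is handed in: The selector rests at the green stop (+0.70 within 0.15 rad) and the fingers, and nothing else, hold the shutter steady at half travel (30 mm within 5 mm, slower than 10 mm/s, pressed by the fingers with over 3 N); the dish has stayed within 10 mm and the forceps within 20 mm of where they lay (all of step 2 and value of joint selector between 0.55 and 0.85 rad and velocity of joint shutter between -0.01 and 0.01 m/s and distance of dish from where it was at the start of the episode below 0.01 m and distance of forceps from where it was at the start of the episode below 0.02 m); the arm keeps its last pose, push and grip.
It fails at once if the shutter is opened more than 50 mm (wide open) (value of joint shutter above 0.05 m).
It fails at once if the dish on the stage is shifted by more than 10 mm (distance of dish from where it was at the start of the episode above 0.01 m).
It fails at once if another loose thing is shifted by more than 20 mm (distance of any of forceps, dish_stack, slide_box, stain_bottle, oil_bottle, beaker from where it was at the start of the episode above 0.02 m).
It also fails if it takes over 51 s, if anything falls off the work surface, if the arm or the gripper's body presses on something with over 40 N, if the wrist force passes 120 N, or if a joint passes its speed limit or range.

## Working session

There is one attempt and no reset: what is moved stays moved. The work goes in short steps, Python scripts to look and compute and a tool call to move; the robot and the scene stay as the last step left them, time stands still between calls to the robot, and variables do not carry over. Pictures are saved under pics/ and viewed, at most 10 in all, crops included, and the job is handed in when it is done.

```bash
ls; mkdir -p pics
```

Run:
```python
from cell import ctrl, capture, get_obs
import cv2,pickle
d={}
for n in("scene","top"):
    c=capture(n);d[n]=c
    cv2.imwrite(f"pics/{n}0.png",c["img"][:,:,::-1])
pickle.dump(d,open("c0.pkl","wb"))
print(get_obs(),ctrl.tcp_to_grasp)
for n in d: print(n,d[n]["fx"],d[n]["cx"],d[n]["cy"],d[n]["R"],d[n]["t"])
```

```text
cell.py
pics
{'clock': 0.1, 'joint_positions': array([ 1.00760581e+00,  3.13411730e-01,  1.49833833e+00, -1.37218605e-05,
        1.33100019e+00, -2.23392157e-01]), 'joint_vel': array([-0.00062713, -0.00206622, -0.00090168, -0.00129875, -0.00044383,
       -0.00199979]), 'joint_efforts': array([ 3.67447617e-03, -4.12897503e+01, -2.60140729e+01, -1.00975712e-04,
        3.02623332e-03, -3.13632256e-05]), 'eef_pos': array([0.17497573, 0.49495654, 0.40419171]), 'tool_rot': array([-3.14046087e+00, -2.43458035e-04,  2.80179742e+00]), 'ft_force': array([-0.76214497, -0.01672383,  0.66029736]), 'ft_torque': array([ 0.00641333,  0.01677064, -0.01125061]), 'grasp_force': 0.0, 'finger_gap': 1.000885065621645} 0.1547
scene 412.08487599991827 316.885830507402 198.32412170683037 [[-0.53109697  0.84727162 -0.00817344]
 [ 0.67514699  0.41733578 -0.60828233]
 [-0.51196929 -0.32857518 -0.79367865]] [ 0.2842339  -0.27688859  1.63797016]
top 394.4636920153386 315.34120675406604 199.54795234333434 [[ 0.01465837 -0.99958027 -0.02498846]
 [-0.99823451 -0.01319088 -0.05791253]
 [ 0.0575586   0.02579324 -0.99800888]] [0.0176546  0.52693369 1.37537412]
```

View pics/scene0.png

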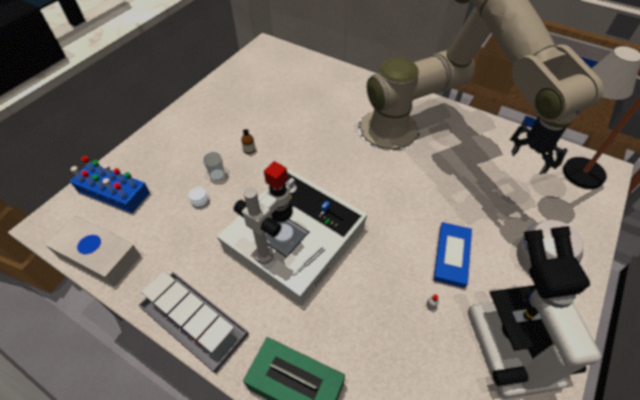

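View pics/top0.png

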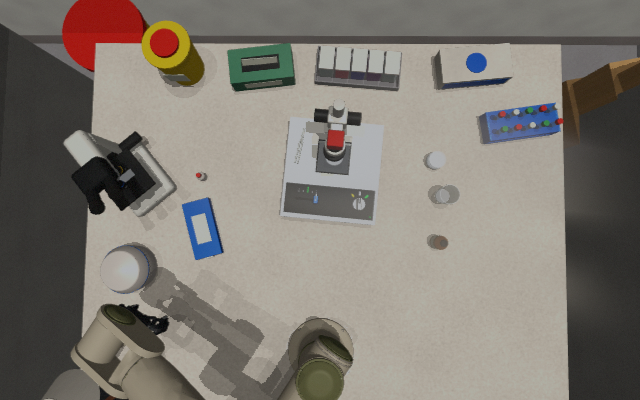

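The top view shows the microscope at about (333,170), with the panel along rows 183–222. The blue grip is near (316,198) and the knob near (359,204). I'll measure these next.

Create h.py:
```python
import numpy as np,cv2
def ray(c,uv,z):
    d=c["R"].T@np.array([(uv[0]-c["cx"])/c["fx"],(uv[1]-c["cy"])/c["fy"],1.]);o=-c["R"].T@c["t"]
    return o+d*(z-o[2])/d[2]
def proj(c,X):
    p=c["R"]@np.array(X)+c["t"];return c["fx"]*p[0]/p[2]+c["cx"],c["fy"]*p[1]/p[2]+c["cy"]
```

Run:
```python
import pickle;from h import *
c=pickle.load(open("c0.pkl","rb"))["top"];im=c["img"]
hsv=cv2.cvtColor(im,cv2.COLOR_RGB2HSV)
roi=np.zeros(im.shape[:2],np.uint8);roi[180:226,276:386]=1
dark=((hsv[...,2]<75)*roi).astype(np.uint8)
dark=cv2.morphologyEx(dark,cv2.MORPH_CLOSE,np.ones((15,15)))
cs,_=cv2.findContours(dark,0,2);k=max(cs,key=cv2.contourArea)
b=cv2.boxPoints(cv2.minAreaRect(k));P=[ray(c,p,.08) for p in b]
for p,q in zip(b,P):print(p,q.round(4))
for i in range(4):
    e=P[(i+1)%4]-P[i];print(np.linalg.norm(e).round(4),np.arctan2(e[1],e[0]).round(4))
print("centre",np.mean(P,0))
m=(hsv[...,0]>95)&(hsv[...,0]<130)&(hsv[...,1]>110)&(hsv[...,2]>80)&(roi>0);v,u=np.nonzero(m);print("blue",u.mean(),v.mean(),len(u),ray(c,(u.mean(),v.mean()),.105))
m=(hsv[...,2]>100)&(hsv[...,1]<60)&(roi>0);m[:,:345]=0;m[:,372:]=0;m[:188]=0;m[217:]=0;v,u=np.nonzero(m);print("knob",u.mean(),v.mean(),len(u),ray(c,(u.mean(),v.mean()),.1))
cv2.imwrite("pics/z.png",cv2.resize(im[112:228,275:390,::-1],None,fx=5,fy=5,interpolation=2))
```

```text
Traceback (most recent call last):
ValueError: max() iterable argument is empty
```

Create m.py:
```python
import pickle;from h import *
c=pickle.load(open("c0.pkl","rb"))["top"];im=np.ascontiguousarray(c["img"])
print(im.dtype,im[190,290:380:10].tolist())
hsv=cv2.cvtColor(im,cv2.COLOR_RGB2HSV)
roi=np.zeros(im.shape[:2],np.uint8);roi[181:224,277:384]=1
dark=(((hsv[...,2]<100)&(roi>0))*255).astype(np.uint8)
dark=cv2.morphologyEx(dark,cv2.MORPH_CLOSE,np.ones((9,9),np.uint8))
cs,_=cv2.findContours(dark,0,2);k=max(cs,key=cv2.contourArea)
b=cv2.boxPoints(cv2.minAreaRect(k));P=[ray(c,p,.08) for p in b]
for p,q in zip(b,P):print(p,q.round(4))
for i in range(4):
    e=P[(i+1)%4]-P[i];print(np.linalg.norm(e).round(4),np.arctan2(e[1],e[0]).round(4))
print("centre",np.mean(P,0))
m=(hsv[...,0]>95)&(hsv[...,0]<130)&(hsv[...,1]>110)&(hsv[...,2]>80)&(roi>0);v,u=np.nonzero(m);print("blue",u.mean(),v.mean(),len(u),ray(c,(u.mean(),v.mean()),.105))
m=(hsv[...,2]>110)&(hsv[...,1]<60)&(roi>0);m[:,:345]=0;m[:,372:]=0;m[:188]=0;m[217:]=0;v,u=np.nonzero(m);print("knob",u.mean(),v.mean(),len(u),ray(c,(u.mean(),v.mean()),.1))
cv2.imwrite("pics/z.png",cv2.resize(im[112:228,275:390,::-1],None,fx=5,fy=5,interpolation=2))
```

```bash
sed -i 's/^cs,_/cv2.imwrite("pics\/z.png",cv2.resize(im[112:228,275:390,::-1],None,fx=5,fy=5,interpolation=2))\ncs,_/' m.py
python3 m.py
```

```text
uint8 [[85, 84, 80], [87, 87, 83], [89, 86, 83], [88, 86, 85], [87, 87, 85], [90, 88, 85], [90, 89, 87], [94, 92, 89], [117, 116, 115]]
[283.20795 210.92078] [0.4832 0.1309 0.08  ]
[286.09906 182.00989] [0.5809 0.123  0.08  ]
[373.42578 190.74255] [ 0.5551 -0.1711  0.08  ]
[370.53467 219.65344] [ 0.4581 -0.1621  0.08  ]
0.0981 -0.0806
0.2952 -1.6585
0.0974 3.0488
0.294 1.4853
centre [ 0.51931617 -0.01983241  0.08      ]
blue 315.5 200.0 2 [0.51998786 0.02213852 0.105     ]
knob 359.27807486631013 199.64171122994654 187 [ 0.52337017 -0.12230603  0.1       ]
```

View pics/z.png

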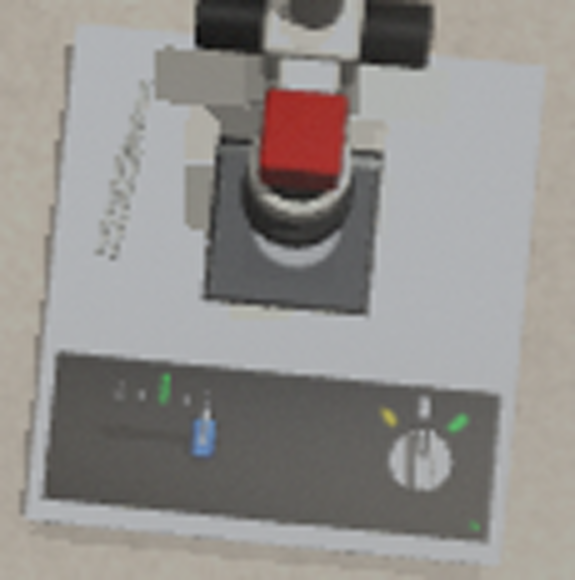

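The crop shows the grip at image (315.8,199.4), the half mark at (308,189.6) and the knob foot at (359,204). The pointer is on the white mark, and the yellow, white and green marks sit at the top of the dial. Next I'll get the base pose from colour centroids and the panel.

Run:
```python
import pickle;from h import *
c=pickle.load(open("c0.pkl","rb"))["top"]
f=lambda u,v:(275+(u+.5)/5-.5,112+(v+.5)/5-.5)
W=[ray(c,f(*p),.08)[:2] for p in[(60,352),(500,393),(487,542),(43,497)]]
W.append(ray(c,f(165,388),.08)[:2]);W.append(ray(c,f(420,460),.086)[:2]);W.append(ray(c,f(204,437),.105)[:2])
W=np.array(W)
w=np.linalg.norm(W[0]-W[1]);print(w,np.linalg.norm(W[2]-W[3]),np.linalg.norm(W[0]-W[3]),np.linalg.norm(W[1]-W[2]))
h=.15
B=np.array([[-.055,h],[-.055,-h],[-.155,-h],[-.155,h],[-.073,.075],[-.105,-.1],[-.105,.045]])
Bm,Wm=B.mean(0),W.mean(0)
S=(B-Bm).T@(W-Wm);th=np.arctan2(S[0,1]-S[1,0],S[0,0]+S[1,1])
R=np.array([[np.cos(th),-np.sin(th)],[np.sin(th),np.cos(th)]]);t=Wm-R@Bm
print("yaw",th,"t",t,"res mm\n",((B@R.T+t-W)*1000).round(1))
for n,b in dict(knob=(-.105,-.1),grip=(-.105,.045),half=(-.105,.075)).items():print(n,(R@b+t).round(4))
np.savez("base.npz",R=R,t=t,th=th)
```

```text
0.29727003669350566 0.29897431028103716 0.09854563106064632 0.10027191707480909
yaw -0.0843560861129859 t [ 0.62405298 -0.03112487] res mm
 [[ 0.9  1.7]
 [-0.3 -0.9]
 [-0.  -0.6]
 [-0.7  0.5]
 [ 0.1 -0.2]
 [ 0.1 -0.6]
 [-0.1  0. ]]
knob [ 0.511  -0.1219]
grip [0.5232 0.0226]
half [0.5257 0.0525]
```

The rows are not in the units I measure in: shifts go in shares of 800 mm and turns go in shares of pi rad. I convert before sending: -0.0244 m / 0.8 = -0.0305, -0.016 m / 0.8 = -0.02, -0.085 rad / 3.1416 = -0.0271.

Request:
drive_effector:
  offsets:
    - [[0, 0, 0, -0.0271], [0, 0, 0, -0.0271], [0, 0, 0, -0.0271], [-0.02, -0.0305, 0, 0], [-0.02, -0.0305, 0, 0], [-0.02, -0.0305, 0, 0], [-0.02, -0.0305, 0, 0], [-0.02, -0.0305, 0, 0]]
  finger_gap: 1.0
  clamp_n: 40

```text
clock: 0.77
eef_pos: [0.2446, 0.3654, 0.4044]
tool_rot: [-3.141, -0.0, 3.057]
ft_force: [0.5, 1.0, -0.3]
finger_gap: 0.999
grasp_force: 0.0
```

Request:
drive_effector:
  offsets:
    - [[-0.02, -0.0305, 0, 0], [-0.02, -0.0305, 0, 0], [-0.02, -0.0305, 0, 0], [-0.02, -0.0305, 0, 0], [-0.02, -0.0305, 0, 0], [-0.02, -0.0305, 0, 0], [-0.02, -0.0305, 0, 0], [-0.02, -0.0305, 0, 0]]

```text
clock: 1.43
eef_pos: [0.3557, 0.1599, 0.4046]
tool_rot: [-3.142, -0.0, 3.057]
ft_force: [-0.1, -0.3, -0.2]
finger_gap: 0.999
grasp_force: 0.0
```

Request:
drive_effector:
  offsets:
    - [[-0.02, -0.0305, 0, 0], [-0.02, -0.0305, 0, 0], [-0.02, -0.0305, 0, 0], [-0.02, -0.0305, 0, 0], [-0.02, -0.0305, 0, 0], [-0.02, -0.0305, 0, 0], [-0.02, -0.0305, 0, 0], [0, 0, 0, 0]]

```text
clock: 2.1
eef_pos: [0.454, -0.0218, 0.4042]
tool_rot: [-3.141, -0.0, 3.053]
ft_force: [0.9, 0.1, -1.0]
finger_gap: 1.001
grasp_force: 0.0
```

Create to.py:
```python
import sys;from h import *;from cell import ctrl, capture, get_obs
o=get_obs();b=np.load("base.npz");p=o["eef_pos"];y=o["tool_rot"][2]
g=b["R"]@np.array([float(sys.argv[1]),float(sys.argv[2])])+b["t"]
d=g-p[:2];print("clock",o["clock"],"tool dx,dy",(d@[np.cos(y),np.sin(y)]).round(4),(d@[np.sin(y),-np.cos(y)]).round(4),"z",p[2],"rot",o["tool_rot"],"turn to base",(y-(np.pi+b["th"])+np.pi)%(2*np.pi)-np.pi,"f",o["ft_force"].round(2))
```

```bash
python3 to.py -.105 -.1
```

```text
clock 2.1 tool dx,dy -0.0656 -0.0947 z 0.4041580115926689 rot [-3.14079677e+00 -1.68575306e-04  3.05329307e+00] turn to base -0.003943498255843725 f [ 0.86  0.07 -0.96]
```

To row units: 0.028 m / 0.8 = 0.035, -0.0237 m / 0.8 = -0.0296.

Request:
drive_effector:
  offsets:
    - [[-0.0205, -0.0296, 0, 0], [-0.0205, -0.0296, 0, 0], [-0.0205, -0.0296, 0, 0], [-0.0205, -0.0296, 0, 0], [0, 0, 0.035, 0], [0, 0, 0.035, 0], [0, 0, 0.035, 0], [0, 0, 0, 0]]
  quiet: true

```text
ok
```

```bash
python3 to.py -.105 -.1
```

Run:
```python
from cell import ctrl, capture, get_obs
import cv2,pickle
c=capture("wrist");pickle.dump(c,open("w1.pkl","wb"));cv2.imwrite("pics/w1.png",c["img"][:,:,::-1])
```

```text
clock 2.7667 tool dx,dy -0.0025 -0.0039 z 0.315843623292616 rot [ 3.13811162 -0.00889324  3.05664909] turn to base -0.0005874814592425892 f [ 0.18  0.05 -0.42]
```

View pics/w1.png

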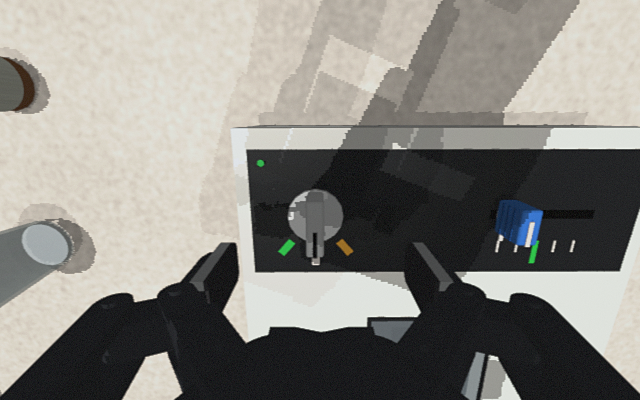

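The wrist view shows the knob foot at (316,215), with its bar along the base x axis and its pointer at white (316,258). The green mark is at (287,247), the half-way mark at (534,252) and the blue grip at (520,220). I'll check these against the base pose.

Run:
```python
import pickle;from h import *
c=pickle.load(open("w1.pkl","rb"));b=np.load("base.npz")
for n,p,z in [("foot",(316,215),.086),("half",(534,252),.08),("panelL",(254,271),.08),("white",(316,262),.08),("topend",(316,195),.113)]:
    w=ray(c,p,z)[:2];print(n,w.round(4),(b["R"].T@(w-b["t"])).round(4))
```

```text
foot [ 0.5069 -0.1208] [-0.1092 -0.0992]
half [0.5556 0.0508] [-0.0751  0.0759]
panelL [ 0.5529 -0.176 ] [-0.0586 -0.1503]
white [ 0.5492 -0.1247] [-0.0667 -0.0996]
topend [ 0.4839 -0.1183] [-0.1323 -0.0987]
```

Request:
drive_effector:
  offsets:
    - [[0, 0, 0, 0], [0, 0, 0, 0]]

```text
clock: 2.98
eef_pos: [0.5102, -0.1183, 0.3226]
tool_rot: [-3.141, 0.003, 3.057]
ft_force: [-0.0, -0.2, 0.6]
finger_gap: 1.002
grasp_force: 0.0
```

```bash
python3 to.py -.105 -.1
```

```text
clock 2.9833 tool dx,dy -0.0011 -0.0035 z 0.3226239751893525 rot [-3.14050621e+00  2.88718243e-03  3.05710346e+00] turn to base -0.00013311237871027615 f [-0.01 -0.22  0.58]
```

To row units: 0.015 m / 0.8 = 0.0188, 0.014 m / 0.8 = 0.0175.

Request:
drive_effector:
  offsets:
    - [[-0.0013, -0.0038, 0.0188, 0], [0, 0, 0.0188, 0], [0, 0, 0.0175, 0], [0, 0, 0.0175, 0], [0, 0, 0, 0], [0, 0, 0, 0], [0, 0, 0, 0]]
  quiet: true

```text
ok
```

```bash
python3 to.py -.105 -.1
```

```text
clock 3.5667 tool dx,dy -0.0001 -0.0004 z 0.2643279406959909 rot [-3.14066593e+00  2.40260753e-03  3.05692614e+00] turn to base -0.00031042853954366123 f [-0.48 -0.79  0.32]
```

Request:
drive_effector:
  offsets:
    - [[0, 0, 0, 0], [0, 0, 0, 0], [0, 0, 0, 0], [0, 0, 0, 0], [0, 0, 0, 0], [0, 0, 0, 0], [0, 0, 0, 0], [0, 0, 0, 0]]
  finger_gap: 0
  clamp_n: 40

```text
clock: 4.23
eef_pos: [0.5106, -0.1216, 0.2629]
tool_rot: [-3.141, 0.0, 3.057]
ft_force: [-2.3, -1.7, 2.8]
finger_gap: 0.136
grasp_force: 40.9
```

```bash
python3 to.py -.105 -.1
```

```text
clock 4.2333 tool dx,dy -0.0004 -0.0003 z 0.26287911091481114 rot [-3.14114873e+00  7.90252845e-05  3.05684917e+00] turn to base -0.00038739868754777973 f [-2.27 -1.71  2.8 ]
```

Gripped: the 0.136 gap is about 12 mm, which matches the bar thickness. Now I'll turn it clockwise by 0.70 rad.

To row units: 0.1 rad / 3.1416 = 0.0318.

Request:
drive_effector:
  offsets:
    - [[0, 0, 0, 0.0318], [0, 0, 0, 0.0318], [0, 0, 0, 0.0318], [0, 0, 0, 0.0318], [0, 0, 0, 0.0318], [0, 0, 0, 0.0318], [0, 0, 0, 0.0318], [0, 0, 0, 0.0064]]

```text
clock: 4.9
eef_pos: [0.5105, -0.1219, 0.2629]
tool_rot: [-3.141, 0.001, 2.332]
ft_force: [-2.7, -5.0, 1.8]
finger_gap: 0.133
grasp_force: 41.0
```

Request:
drive_effector:
  offsets:
    - [[0, 0, 0, 0], [0, 0, 0, 0], [0, 0, 0, 0], [0, 0, 0, 0]]

```text
clock: 5.23
eef_pos: [0.5105, -0.1219, 0.2629]
tool_rot: [-3.141, 0.001, 2.337]
ft_force: [-2.4, -4.6, 2.8]
finger_gap: 0.129
grasp_force: 41.0
```

To row units: -0.02 m / 0.8 = -0.025.

Request:
drive_effector:
  offsets:
    - [[0, 0, 0, 0], [0, 0, 0, 0], [0, 0, 0, 0], [0, 0, 0, 0], [0, 0, -0.025, 0], [0, 0, -0.025, 0], [0, 0, -0.025, 0], [0, 0, 0, 0]]
  finger_gap: 1.0

```text
clock: 5.9
eef_pos: [0.5111, -0.1215, 0.3262]
tool_rot: [3.139, 0.006, 2.337]
ft_force: [0.8, -2.3, 0.4]
finger_gap: 0.997
grasp_force: 0.0
```

Request:
drive_effector:
  offsets:
    - [[0, 0, 0, -0.0318], [0, 0, 0, -0.0318], [0, 0, 0, -0.0318], [0, 0, 0, -0.0318], [0, 0, 0, -0.0318], [0, 0, 0, -0.0318], [0, 0, 0, -0.0382], [0, 0, 0, 0]]

```text
clock: 6.57
eef_pos: [0.5106, -0.1213, 0.3221]
tool_rot: [3.141, -0.001, 3.061]
ft_force: [-0.4, -0.1, -0.6]
finger_gap: 0.999
grasp_force: 0.0
```

```bash
python3 to.py -.105 .045
```

Run:
```python
from cell import ctrl, capture, get_obs
import cv2,pickle
c=capture("wrist");pickle.dump(c,open("w2.pkl","wb"));cv2.imwrite("pics/w2.png",c["img"][:,:,::-1])
```

```text
clock 6.5667 tool dx,dy -0.0011 0.1445 z 0.3221397032004569 rot [ 3.14120078e+00 -6.58582694e-04  3.06117730e+00] turn to base 0.003940736685414059 f [-0.43 -0.11 -0.62]
```

View pics/w2.png

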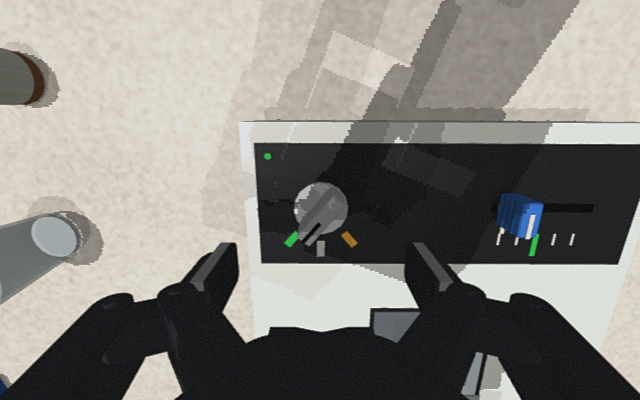

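The pointer line now runs from (319,224) to about (304,241), toward the green mark at (291,240). I'll check the angle numerically.

Run:
```python
import pickle;from h import *
c=pickle.load(open("w2.pkl","rb"));b=np.load("base.npz")
f=lambda p,z:b["R"].T@(ray(c,p,z)[:2]-b["t"])
a,e=f((319,224),.113),f((304,241),.113);d=e-a;print(a,e,"cw angle",np.arctan2(-d[1],d[0]))
hw=f((291,240),.08)-[-.105,-.1];print("green mark",np.arctan2(-hw[1],hw[0]))
im=c["img"].astype(int);g=im.max(2)
cv2.imwrite("pics/k.png",cv2.resize(c["img"][170:265,270:370,::-1],None,fx=5,fy=5,interpolation=0))
print("half",f((534,246),.08))
```

```text
[-0.10637339 -0.10092287] [-0.09374212 -0.11126631] cw angle 0.6861450251535238
green mark 0.7448353924624607
half [-0.07423113  0.075858  ]
```

View pics/k.png

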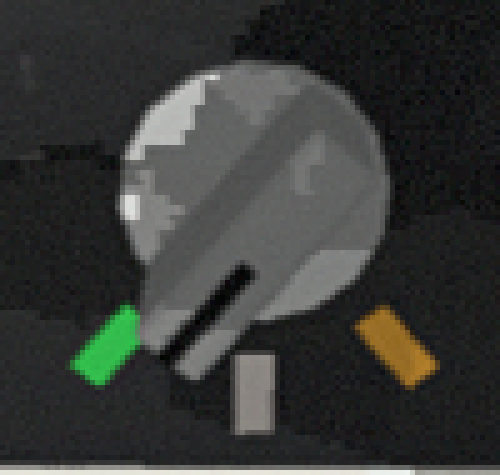

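The angle is 0.69 rad, so the knob is clicked home. Now over to the shutter grip.

To row units: 0.024 m / 0.8 = 0.03.

Request:
drive_effector:
  offsets:
    - [[0, 0.03, 0, 0], [0, 0.03, 0, 0], [0, 0.03, 0, 0], [0, 0.03, 0, 0], [0, 0.03, 0, 0], [0, 0.03, 0, 0], [0, 0, 0, 0], [0, 0, 0, 0]]
  quiet: true

```text
ok
```

Request:
drive_effector:
  offsets:
    - [[0, 0, 0, 0], [0, 0, 0, 0]]
  quiet: true

```text
ok
```

```bash
python3 to.py -.105 .045
```

```text
clock 7.45 tool dx,dy -0.0003 0.0014 z 0.32257140717579086 rot [-3.14147163e+00 -1.42457212e-04  3.05449840e+00] turn to base -0.0027381698118125186 f [-0.14  0.09 -0.07]
```

To row units: 0.015 m / 0.8 = 0.0188, 0.0014 m / 0.8 = 0.0018.

Request:
drive_effector:
  offsets:
    - [[0, 0.0018, 0.0188, 0], [0, 0, 0.0188, 0], [0, 0, 0.0188, 0], [0, 0, 0.0188, 0], [0, 0, 0, 0], [0, 0, 0, 0], [0, 0, 0, 0]]
  quiet: true

```text
ok
```

```bash
python3 to.py -.105 .045
```

```text
clock 8.0333 tool dx,dy -0.0001 -0.0004 z 0.2635750851573831 rot [-3.14144623e+00  1.24292724e-03  3.05575069e+00] turn to base -0.0014858753315580842 f [ 0.06 -0.31 -0.26]
```

Request:
drive_effector:
  offsets:
    - [[0, 0, 0, 0], [0, 0, 0, 0], [0, 0, 0, 0], [0, 0, 0, 0], [0, 0, 0, 0], [0, 0, 0, 0], [0, 0, 0, 0], [0, 0, 0, 0]]
  finger_gap: 0
  clamp_n: 50

```text
clock: 8.7
eef_pos: [0.5229, 0.0233, 0.263]
tool_rot: [-3.141, 0.0, 3.057]
ft_force: [-2.9, -2.1, 4.7]
finger_gap: 0.151
grasp_force: 50.5
```

```bash
python3 to.py -.105 .075
```

```text
clock 8.7 tool dx,dy -0.0003 0.0293 z 0.2629644510473588 rot [-3.14103952e+00  1.55512415e-04  3.05690555e+00] turn to base -0.000331020331617804 f [-2.88 -2.05  4.65]
```

To row units: 0.005 m / 0.8 = 0.0063, 0.0045 m / 0.8 = 0.0056.

Request:
drive_effector:
  offsets:
    - [[0, 0.0063, 0, 0], [0, 0.0063, 0, 0], [0, 0.0063, 0, 0], [0, 0.0063, 0, 0], [0, 0.0063, 0, 0], [0, 0.0056, 0, 0], [0, 0, 0, 0], [0, 0, 0, 0]]

```text
clock: 9.37
eef_pos: [0.5254, 0.0527, 0.263]
tool_rot: [-3.14, 0.0, 3.057]
ft_force: [-3.5, -7.8, 5.4]
finger_gap: 0.151
grasp_force: 50.8
```

Request:
drive_effector:
  offsets:
    - [[0, 0, 0, 0], [0, 0, 0, 0], [0, 0, 0, 0], [0, 0, 0, 0]]

```text
clock: 9.7
eef_pos: [0.5254, 0.0525, 0.263]
tool_rot: [-3.14, 0.0, 3.057]
ft_force: [-2.1, -7.5, 5.2]
finger_gap: 0.156
grasp_force: 50.8
```

```bash
python3 to.py -.105 .075
```

Run:
```python
from cell import ctrl, capture, get_obs
import cv2,pickle
for n in("wrist","top"):
    c=capture(n);pickle.dump(c,open(f"{n}3.pkl","wb"))
    im=c["img"][:,:,::-1]
    if n=="wrist": cv2.imwrite("pics/w3.png",im)
```

```text
clock 9.7 tool dx,dy -0.0003 0.0 z 0.26296776942353983 rot [-3.13992659e+00  2.28924982e-05  3.05712349e+00] turn to base -0.00011307482744582487 f [-2.08 -7.55  5.18]
```

View pics/w3.png

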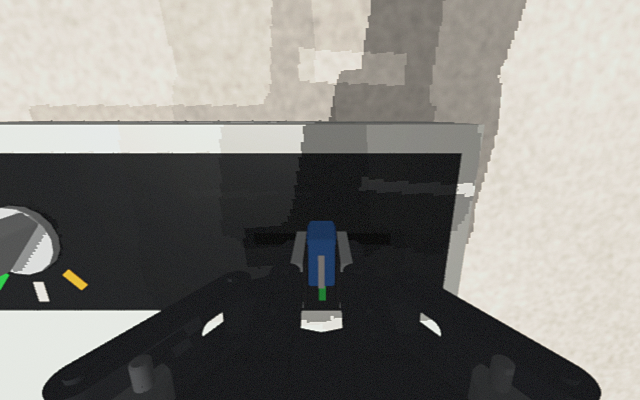

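The white pointer meets the green mark, both at about u=321, row 290. The selector bar still points at green, and the force rose by about 5.5 N, as expected for 30 mm of travel. I'll hold a little longer, then hand in.

Request:
drive_effector:
  offsets:
    - [[0, 0, 0, 0], [0, 0, 0, 0], [0, 0, 0, 0], [0, 0, 0, 0], [0, 0, 0, 0], [0, 0, 0, 0], [0, 0, 0, 0], [0, 0, 0, 0]]

```text
clock: 10.47
eef_pos: [0.5254, 0.0525, 0.263]
tool_rot: [-3.14, -0.0, 3.057]
ft_force: [-3.1, -7.6, 4.3]
finger_gap: 0.149
grasp_force: 50.8
```

```bash
python3 -c "
from cell import ctrl, capture, get_obs
print(ctrl.job_done())"
```

```text
the job is handed in; nothing more can be done
None
```

I handed the job in at 10.5 s with the selector clicked home at green (about 0.69 rad) and the fingers still holding the shutter at the half-way mark; the hand-in gave no verdict back, and I did not measure the dish or the other loose things afterwards.

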